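Lock the lid onto the vacuum flask

ROBOT

A 6-joint arm with a two-finger parallel gripper is mounted at the origin on the work surface. World frame = base frame: x ahead of the robot, y to its left, z up, the work surface at z = 0. Lengths are in m, angles in rad, forces in N, time in s.
With the tool pointing down it reaches from about 0.325 to 0.775 m from the base axis. Payload 5.5 kg.
Tool frame: the origin (TCP) lies between the finger pads; the fingertips stand 8 mm ahead of it and the grasp point (between the pads) lies 11 mm behind it (tcp_to_tips is the distance from the TCP to the fingertips, in m); z points along the fingers, y is the direction in which the jaws open and shut (so a half turn about z gives the same grasp; the last joint's range is limited). The gripper opens to 88 mm and grips with 3 to 60 N. Pads are 20 mm wide; open, the fingers measure 115 mm over their backs; the gripper's body (75 mm by 178 mm) begins 61 mm behind the grasp point.
Start: joints at [-1.33, 0.091, 1.231, -0, 1.82, -0.057], TCP at [0.176, -0.574, 0.197] pointing down, gripper open.
Joint ranges: [-2.87, 2.87], [-0.86, 2.18], [0.17, 2.46], [-1.51, 4.65], [0.06, 2.69], [-2.65, 2.65]. Speed limits (rad/s): [2.57, 2.57, 3.01, 3.14, 3.14, 3.14].

INTERFACE

Orientations are given as a unit quaternion [w, x, y, z].
In Python, from bench import * gives the robot as it stands. Calls block until the motion is done:
- move_to(position, orientation): joint-space move of the TCP to a pose.
- move_l(position, speed=0.15, orientation=None): straight line of the TCP; orientation=None keeps the orientation; speed is the mean speed in m/s.
- movej(angles): joint-space move.
- gripper_open() and close(): open the fingers fully, or close them until they stop; the grip force is fixed at half the most.
- hold(seconds).
- inverse_kinematics(position, orientation): joint angles nearest the present ones, or None.
- state(): the state.
- get_image(name): name is "scene" or "top" or "wrist"; returns a dict with "frame" (384x512x3 uint8, blue, green, red), "depth" (384x512 float32, m along the optical axis (not along the pixel's ray), 0 where there is no reading), "camera_matrix" (3x3 intrinsics, pixels), "view" (4x4, takes a point from world to camera coordinates). Camera axes: x right, y up, looking along -z (the intrinsics and any distortion apply to the point x, -y, -z); pixel columns grow to the right and rows downward; lengths in m; the calibration is good to about 2 mm. The wrist camera is an equidistant fisheye: a pixel r from the principal point sees the ray r / f radians off the axis. A picture is of the moment at which its call begins.
A pose or a line that the arm cannot do raises IKError and nothing moves.
- job_done(): hands the job in, once; it reports no verdict.
The state is a dict: "time": time; "joint_pos": joint angles; "dq": joint speeds; "joint_torque": joint torques, N m; "ee_pos": TCP position; "ee_rot": TCP orientation; "ft_force": force on the tool from outside, world axes, zero at the start; "moment": the same for the moment, N m; "finger_gap": finger opening in m.
Only numpy, scipy, OpenCV 4.12 (cv2) and the standard library are available. Lean on these libraries where they do the work, as an engineer would, in place of code of your own. Each camera call takes 0.05 s, during which the arm holds its last target.

TASK

Close the turquoise flask on the stool: take its own lid (the one with the upright bar grip, not the round-knobbed mug cover), lower it into the slot in the flask's mouth, push it down against the springy seal and turn it a quarter turn clockwise (seen from above) so that it locks, then let go. Leave the mug cover and the sugar dispenser where they stand.

Things in the scene. Friction and masses are not known exactly. Their poses are not given: they have to be found in the camera images.
- lid_grip (a point): Grey flask lid, 120 g, upright on its foot, 70 high (all in mm). Point: on its axis, 52 above foot, in the bar grip; z up. From the foot: lug bar 72 long (x) x 16, 0-8 high; neck d 24 to 20; flange d 96, 20-30; bar grip 30-70, 24 thick (x, pinch here), 60 long (y), 3 mm button on top. Lugs are at right angles to the bar, shown by two ribs on the flange. Half-turn symmetric.
- flask_mouth (a point): Rim centre, z up, of the turquoise flask (mm): 170 high, d 111, fixed. Lip 8 thick, slot 94 (x) x 44. Lid enters lugs along slot (bar across it; play 10 mm, 20 deg), rests on a sprung seat, flange 6 above rim. 3 N push: flange to rim, lid_grip 32 above rim. With flange under 4 it turns clockwise only, stop near 110 deg. Released after a quarter turn it rises to flange 4, locked.
- mug_cover: Bystander, loose: round grey plastic mug cover, 96 mm in diameter, 50 mm high, with a round 30 mm knob, no bar and no lugs. Origin at the centre of its underside.
- dispenser: Bystander, loose: clear plastic sugar dispenser with steel pouring cap, 70 mm in diameter, 150 mm high, on the stool's far side. Origin at the centre of its underside. A mug 85 mm high on a coaster stands on the other far side, a flat saucer at the stool's near edge, both clear of the work.

How it is judged:
On the way:
1. the lid is in the flask's mouth with its lugs through the slot (horizontal distance between lid_grip and flask_mouth below 0.016 m and z of lid_grip in the frame of flask_mouth below 0.041 m and angle between the x axis of lid_grip and the x axis of flask_mouth, either way round below 0.6 rad), for 0.1 s.
At the end, for the whole second after the job is handed in: The lid sits level (within about 8 degrees) in the flask's mouth, within 16 mm of its centre, lid_grip less than 41 mm above the rim, its lugs turned at least 65 degrees from the slot (a quarter turn, 25 degrees either way) so that it is locked under the lip (horizontal distance between lid_grip and flask_mouth below 0.016 m and z of lid_grip in the frame of flask_mouth below 0.041 m and angle between lid_grip's own z axis and vertical below 0.15 rad and angle between the x axis of lid_grip and the x axis of flask_mouth, either way round above 1.13 rad); the robot touches nothing.
It fails at once if the mug cover is moved by more than 30 mm (distance of mug_cover from where it was at the start of the episode above 0.03 m).
It fails at once if the sugar dispenser is moved by more than 30 mm or tipped (distance of dispenser from where it was at the start of the episode above 0.03 m or angle between dispenser's own z axis and vertical above 0.4 rad).
It also fails if it takes over 48 s, if anything falls off the work surface, if the arm or the gripper's body presses on something with over 40 N, if the wrist force passes 120 N, or if a joint passes its speed limit or range.

## Working session

There is one attempt and no reset: what is moved stays moved. The work goes in short steps, each a Python script; the robot and the scene stay as the last script left them, time stands still between calls to the robot, and variables do not carry over. Pictures are saved under pics/ and viewed, and the job is handed in when it is done.

```bash
mkdir -p pics; ls; python3 - <<'E'
from bench import *
import cv2,pickle
d={}
for n in ("scene","top","wrist"):
    im=get_image(n); d[n]=im; cv2.imwrite(f"pics/a_{n}.png",im["frame"])
    print(n,im["camera_matrix"].round(1).tolist(),im["view"].round(3).tolist())
pickle.dump(d,open("a.pkl","wb"))
s=state();print(s)
E
```

```text
pics
scene [[357.5, 0.0, 256.7], [0.0, 357.5, 189.7], [0.0, 0.0, 1.0]] [[-0.652, 0.759, -0.012, 0.366], [-0.59, -0.496, 0.637, 0.258], [0.477, 0.422, 0.771, -0.986], [0.0, 0.0, 0.0, 1.0]]
top [[363.0, 0.0, 251.8], [0.0, 363.0, 190.4], [0.0, 0.0, 1.0]] [[0.026, -0.998, 0.051, -0.04], [0.986, 0.034, 0.165, -0.578], [-0.167, 0.046, 0.985, -0.678], [0.0, 0.0, 0.0, 1.0]]
wrist [[297.3, 0.0, 259.0], [0.0, 297.3, 187.8], [0.0, 0.0, 1.0]] [[0.294, -0.956, -0.001, -0.599], [0.92, 0.283, -0.273, 0.033], [0.261, 0.079, 0.962, -0.392], [0.0, 0.0, 0.0, 1.0]]
{'time': 0.15, 'joint_pos': array([-1.32969020e+00,  9.16850881e-02,  1.23157020e+00, -1.87327859e-05,
        1.81979923e+00, -5.67253078e-02]), 'dq': array([-0.00025948, -0.00258945, -0.00179641, -0.00158493,  0.00093335,
       -0.00106997]), 'joint_torque': array([ 2.38996872e-03, -4.47046173e+01, -4.06907487e+01,  6.99903374e-02,
        2.74866843e-02, -1.08699608e-04]), 'ee_pos': array([ 0.17598578, -0.57334732,  0.19628921]), 'ee_rot': array([-7.26993578e-04,  9.88932607e-01,  1.48363620e-01, -7.63302815e-05]), 'ft_force': array([0.31786666, 0.30596085, 0.50254748]), 'moment': array([-0.0456052 , -0.04859382,  0.00914356]), 'finger_gap': 0.08776120400875526}
```

View pics/a_scene.png

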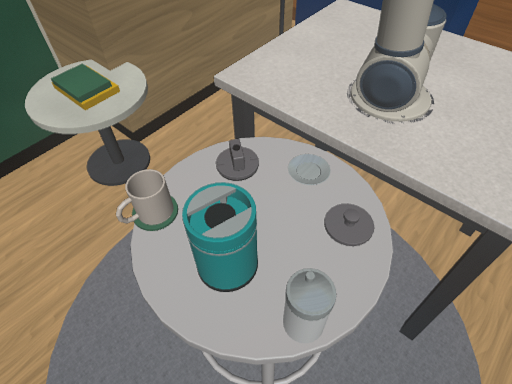

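View pics/a_top.png

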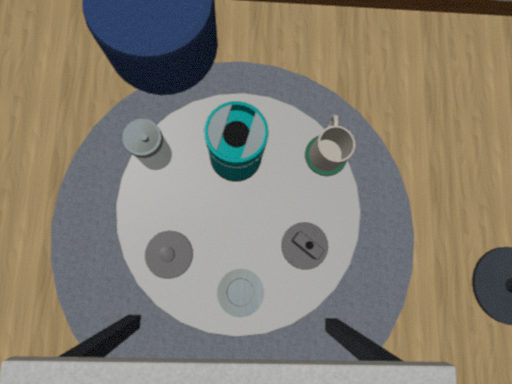

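View pics/a_wrist.png

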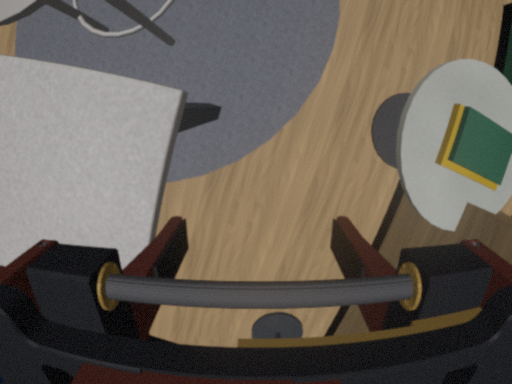

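The lid (bar grip, black button) is at top (305,246), scene (238,160). The flask mouth is at top (236,133), the mug cover at top (168,254) and the dispenser at top (143,140). Next I measure them.

```bash
cat > h.py <<'E'
import numpy as np
def ray(im,u,v):
    K=im["camera_matrix"];V=im["view"];R=V[:3,:3];t=V[:3,3]
    u=np.asarray(u,float);v=np.asarray(v,float)
    d=np.stack([(u-K[0,2])/K[0,0],-(v-K[1,2])/K[1,1],-np.ones_like(u)],-1)
    return -R.T@t, d@R   # origin, world dir with unit depth
def depthpts(im):
    h,w=im["depth"].shape;v,u=np.mgrid[:h,:w];o,d=ray(im,u,v)
    return o+d*im["depth"][...,None]
def onplane(im,u,v,z):
    o,d=ray(im,u,v);s=(z-o[2])/d[...,2];return o+d*s[...,None]
E
python3 - <<'E'
import pickle,cv2,numpy as np
from h import *
d=pickle.load(open("a.pkl","rb"))
for n in("top","scene"):
    P=depthpts(d[n]);ok=d[n]["depth"]>0
    pts={"top":[(236,220),(305,225),(236,133),(212,133),(236,105),(309,245),(300,240),(318,252),(290,255),(168,254),(143,137)],"scene":[(260,270),(290,210),(220,215),(236,147),(237,155),(350,215),(310,278),(225,165)]}[n]
    for u,v in pts: print(n,u,v,P[v,u].round(4),d[n]["frame"][v,u])
im=d["top"]
for nm,(x,y) in dict(lid=(305,246),flask=(236,133)).items():
    c=im["frame"][y-45:y+45,x-45:x+45]; cv2.imwrite(f"pics/b_{nm}.png",cv2.resize(c,None,fx=6,fy=6,interpolation=cv2.INTER_CUBIC))
E
```

```text
top 236 220 [ 0.5235  0.0065 -0.0019] [171 173 174]
top 305 225 [ 0.5147 -0.1338  0.0317] [102 101 103]
top 236 133 [0.6627 0.0125 0.1537] [25 17 21]
top 212 133 [0.6552 0.0531 0.1708] [151 147 140]
top 236 105 [0.7097 0.0141 0.1651] [63 68  0]
top 309 245 [ 0.4738 -0.1339  0.0708] [29 25 20]
top 300 240 [ 0.4828 -0.1168  0.0696] [106 104 105]
top 318 252 [ 0.461  -0.1515  0.0693] [102 104 106]
top 290 255 [ 0.4538 -0.1043  0.0277] [106 105 103]
top 168 254 [0.4498 0.1355 0.0478] [103 100 102]
top 143 137 [0.6496 0.1734 0.1503] [152 149 141]
scene 260 270 [0.6319 0.0678 0.0016] [168 169 170]
scene 290 210 [0.4879 0.0271 0.0013] [169 171 172]
scene 220 215 [0.6609 0.0135 0.1565] [48 49 44]
scene 236 147 [ 0.4748 -0.1319  0.0736] [47 49 51]
scene 237 155 [ 0.4883 -0.1168  0.0698] [100  99 103]
scene 350 215 [0.4549 0.1396 0.0499] [103 102 104]
scene 310 278 [0.654  0.1763 0.1496] [153 155 149]
scene 225 165 [ 0.5009 -0.1438  0.0313] [100  99 102]
```

```bash
python3 - <<'E'
import pickle,cv2,numpy as np
a=cv2.imread("pics/b_lid.png");b=cv2.imread("pics/b_flask.png")
a=cv2.convertScaleAbs(a,alpha=1.6)
cv2.imwrite("pics/c.png",cv2.resize(np.hstack([a,b]),(800,400)))
E
```

```text
(no output)
```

View pics/c.png

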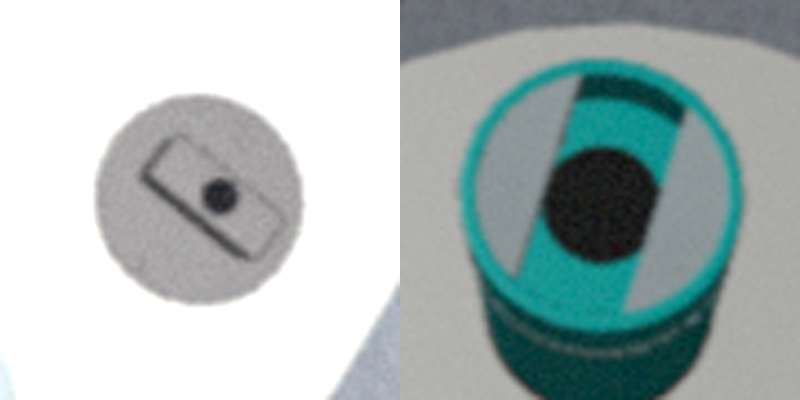

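```bash
cat > meas.py <<'E'
import pickle,cv2,numpy as np
from h import *
def run(d):
  for n in("top","scene"):
    im=d[n];P=depthpts(im);ok=im["depth"]>0;X,Y,Z=P[...,0],P[...,1],P[...,2]
    near=ok&(np.hypot(X-.474,Y+.132)<.06)
    def big(m):
        k,l,s,_=cv2.connectedComponentsWithStats(m.astype(np.uint8));i=1+np.argmax(s[1:,4]);return l==i
    m=big(near&(Z>.06)&(Z<.08))
    v,u=np.nonzero(m); q=onplane(im,u,v,.070)[:,:2].astype(np.float32)
    r=cv2.minAreaRect(q*1000);c,ev,ew=cv2.PCACompute2(q,None)
    print(n,"bar",q.mean(0).round(4),"rect",np.round(r[0],1),np.round(r[1],1),"ang",np.degrees(np.arctan2(ev[0,1],ev[0,0])).round(1),len(q))
    # flange outer: circle at z=.030
    m=big(near&(Z>.02)&(Z<.085)); 
    if n=="top":
        cs,_=cv2.findContours(m.astype(np.uint8),0,1);cc=max(cs,key=len)[:,0]
        q=onplane(im,cc[:,0],cc[:,1],.028)[:,:2].astype(np.float32);(cx,cy),R=cv2.minEnclosingCircle(q*1000);print(" flange circ",cx,cy,R, cv2.fitEllipse(q*1000))
    hsv=cv2.cvtColor(im["frame"],cv2.COLOR_BGR2HSV)
    fl=ok&(np.hypot(X-.66,Y-.013)<.065)&(Z>.160)&(Z<.185)
    fl=big(fl);cs,_=cv2.findContours(fl.astype(np.uint8),0,1);cc=max(cs,key=len)[:,0]
    q=onplane(im,cc[:,0],cc[:,1],.170)[:,:2].astype(np.float32);print(" rim",cv2.fitEllipse(q*1000))
    lip=fl&(hsv[...,1]<60)&(hsv[...,2]>90)
    k,l,s,_=cv2.connectedComponentsWithStats(cv2.erode(lip.astype(np.uint8),np.ones((2,2))));
    for i in 1+np.argsort(-s[1:,4])[:2]:
        v,u=np.nonzero(l==i);q=onplane(im,u,v,.170)[:,:2].astype(np.float32);c,ev,ew=cv2.PCACompute2(q,None)
        print(" lip",len(q),q.mean(0).round(4),"long axis",np.degrees(np.arctan2(ev[0,1],ev[0,0])).round(1),"z",np.median(Z[l==i]).round(4))
    # slot edges: black button disk
  return
if __name__=="__main__": run(pickle.load(open("a.pkl","rb")))
E
python3 meas.py
```

```text
top bar [ 0.4739 -0.132 ] rect [ 473.8 -132. ] [59.9 24.7] ang 52.7 402
 flange circ 473.9630126953125 -132.97540283203125 48.05912780761719 ((473.9532165527344, -132.89736938476562), (93.9096908569336, 94.53214263916016), 14.944625854492188)
 rim ((659.8687133789062, 13.122150421142578), (108.3427734375, 110.67082214355469), 93.9249267578125)
 lip 456 [0.6684 0.0431] long axis -15.5 z 0.169
 lip 436 [ 0.6518 -0.0198] long axis -15.6 z 0.1691
scene bar [ 0.4785 -0.1289] rect [ 478.  -129.3] [69.  24.5] ang 52.1 252
 rim ((663.1017456054688, 15.172286033630371), (108.97187805175781, 114.52423858642578), 142.62930297851562)
 lip 584 [ 0.6544 -0.0145] long axis -14.9 z 0.1692
 lip 537 [0.6712 0.0462] long axis -15.5 z 0.1697
```

Both cameras agree on the geometry: the bar is 60x24.6 mm and the rim about 110 mm across. Their absolute positions differ by about 3 mm. The lid-to-flask offset is the same in both, so I average them. The lugs are at -37.5° and the slot at -15.4°. Now I grasp.

```bash
cat >> h.py <<'E'
def quat(yaw_y):  # tool down, tool y axis at world angle yaw_y (deg)
    a=np.radians(yaw_y+90)/2   # x axis angle = y+90
    return np.array([0,np.cos(a),np.sin(a),0])
LID=np.array([.4755,-.1307]);FL=np.array([.6612,.0140]);LUG=-37.5;SLOT=-15.4
E
python3 - <<'E'
from bench import *
from h import *
import cv2
print(np.degrees(inverse_kinematics([*LID,.15],quat(LUG))).round(1),np.degrees(inverse_kinematics([*FL,.195],quat(SLOT-100))).round(1))
move_to([*LID,.15],quat(LUG))
im=get_image("wrist");cv2.imwrite("pics/d_wrist.png",im["frame"])
s=state();print(s["time"],s["ee_pos"],s["ee_rot"],s["ft_force"])
E
```

```text
[-19.3 -11.6  91.5  -0.  100.1  18.2] [ -1.7  14.9  59.9  -0.  105.2 113.7]
2.1417 [ 0.47544989 -0.13153071  0.15007385] [ 1.21601487e-04  8.97189189e-01  4.41646401e-01 -2.43098724e-05] [-0.02648408  0.31680889 -0.06799534]
```

View pics/d_wrist.png

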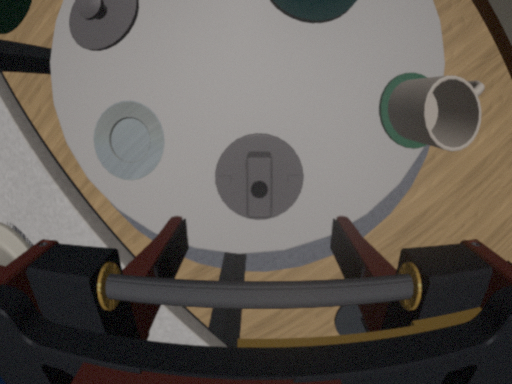

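The bar at (259,185) lies square to the jaws and midway between the fingers. I'll descend and grasp.

```bash
python3 - <<'E'
from bench import *
from h import *
import cv2
move_l([*LID,.044],speed=.1)
s=state();print(s["ee_pos"],s["ft_force"])
close();s=state();print("gap",s["finger_gap"],s["ee_pos"])
move_l([*LID,.13],speed=.12);s=state();print(s["time"],s["finger_gap"],s["ft_force"])
move_l([*LID,.26],speed=.2)
move_to([*FL,.26],quat(SLOT))
s=state();print(s["time"],s["finger_gap"],s["ee_pos"],s["ft_force"],s["moment"])
for n in("scene","wrist","top"):
  im=get_image(n);cv2.imwrite(f"pics/e_{n}.png",im["frame"])
E
```

```text
[ 0.47605284 -0.1308878   0.04493709] [-0.39390046 -0.23765147  0.19877693]
gap 0.0001897326706750145 [ 0.47606139 -0.13084906  0.04482382]
5.5667 0.00035062720211036046 [ 0.30721466 -0.56745994 -0.28352567]
7.3 0.0003296243707119604 [0.66064968 0.01321381 0.25970386] [ 0.6478316  -0.10355218 -0.55549206] [-0.09091962 -0.03660677 -0.01662763]
```

View pics/e_scene.png

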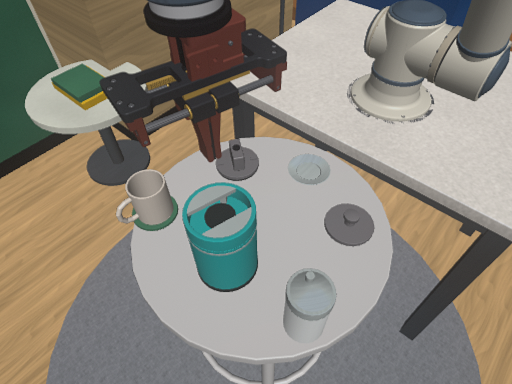

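View pics/e_wrist.png

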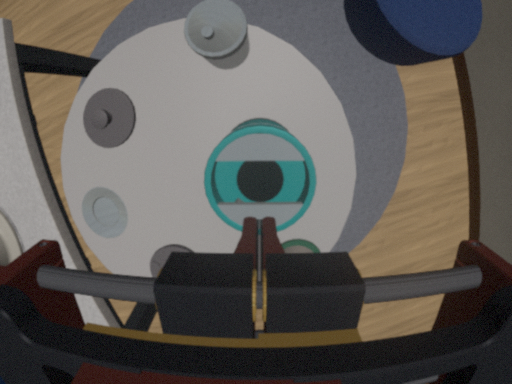

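The gripper closed on nothing (gap 0) and the lid still stands in place. I need to find out why, so I'll project the known TCP into the images.

```bash
python3 - <<'E'
from bench import *
from h import *
import cv2,pickle
s=state();tip=s["ee_pos"]-[0,0,.008]
d={}
for n in("scene","top"):
  im=get_image(n);d[n]=im;V=im["view"];K=im["camera_matrix"]
  for p in (tip,[0,0,0],[.476,-.131,.07],[.66,.014,.17]):
    c=V[:3,:3]@p+V[:3,3];print(n,np.round(p,3),(K[0,0]*c[0]/-c[2]+K[0,2]).round(1),(K[1,2]-K[1,1]*c[1]/-c[2]).round(1))
pickle.dump(d,open("e.pkl","wb"))
P=depthpts(d["scene"]);print(P[150,212],P[155,214],P[120,205])
a=pickle.load(open("a.pkl","rb"))
for n in d: print(abs(a[n]["view"]-d[n]["view"]).max())
im=get_image("wrist");V=im["view"];print("wrist cam pos",-V[:3,:3].T@V[:3,3],"axis",-V[2,:3], s["ee_pos"],s["ee_rot"],s["joint_pos"])
E
```

```text
scene [0.661 0.013 0.253] 212.9 171.6
scene [0 0 0] 389.5 96.1
scene [ 0.476 -0.131  0.07 ] 236.0 148.7
scene [0.66  0.014 0.17 ] 219.8 209.5
top [0.661 0.013 0.253] 236.5 112.8
top [0 0 0] 230.2 500.2
top [ 0.476 -0.131  0.07 ] 307.4 243.8
top [0.66  0.014 0.17 ] 235.1 131.4
[0.66376065 0.02127259 0.30031433] [0.66183761 0.02128189 0.29043192] [0.66730734 0.02140301 0.34830433]
0.0
0.0
wrist cam pos [0.68043001 0.08525578 0.45029717] axis [-0.07137472 -0.26367525 -0.96196726] [0.66059462 0.01256045 0.26121924] [5.82794350e-04 7.96153276e-01 6.05094522e-01 4.90238041e-04] [-3.23078792e-02  2.87420977e-01  8.95478210e-01 -3.09341279e-04
  1.95719751e+00  2.38602044e-01]
```

View pics/e_top.png

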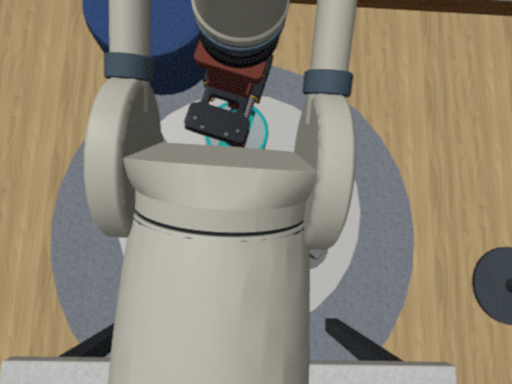

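The actual tips in the scene are at (213,158), while the stated TCP projects to (213,171). So the tips stand about 30 mm higher than stated and passed over the bar. I'll measure this with the jaws both closed and open.

```bash
python3 - <<'E'
from bench import *
from h import *
import cv2,pickle
def meas(tag):
  im=get_image("scene");s=state();P=depthpts(im)
  f=im["frame"].astype(int);
  Z=P[...,2];m=(im["depth"]>0)&(Z>.2)&(np.hypot(P[...,0]-s["ee_pos"][0],P[...,1]-s["ee_pos"][1])<.09)
  z=Z[m];i=np.argsort(z)[:200:25];print(tag,s["ee_pos"],"lowest",z[i].round(4),P[m][i[:3]].round(3))
  cv2.imwrite(f"pics/f_{tag}.png",cv2.resize(im["frame"][60:210,90:290],None,fx=3,fy=3))
  im=get_image("top")
meas("closed")
gripper_open();meas("open")
s=state();print(s["time"],s["finger_gap"])
E
```

```text
closed [0.66089986 0.01318296 0.26081072] lowest [0.2865 0.2897 0.2919 0.2943 0.2958 0.2978 0.2999 0.3016] [[ 0.664  0.021  0.286]
 [ 0.658  0.024  0.29 ]
 [ 0.666 -0.001  0.292]]
open [0.66120409 0.01400538 0.260013  ] lowest [0.2848 0.2878 0.2897 0.2911 0.2927 0.2942 0.2958 0.2978] [[0.712 0.01  0.285]
 [0.617 0.02  0.288]
 [0.708 0.012 0.29 ]]
9.175 0.08780475629530304
```

View pics/f_open.png

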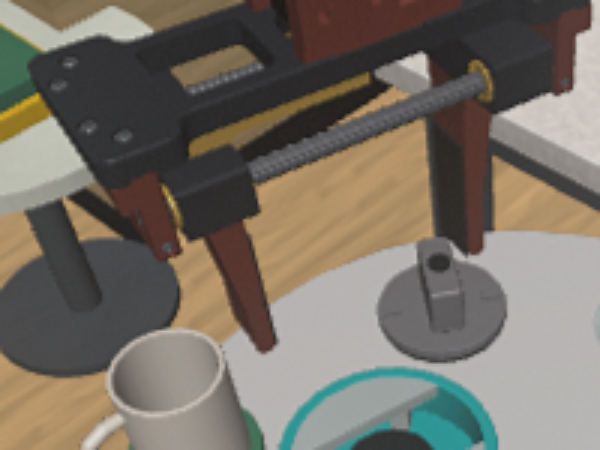

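View pics/f_closed.png

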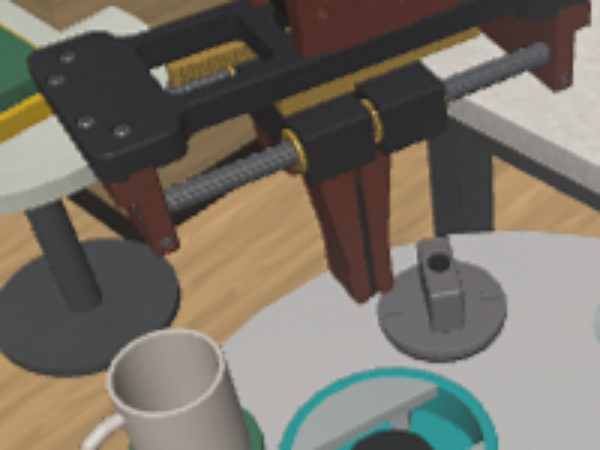

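With the tool pointing down, the real tips are about 25–27 mm above the stated TCP height, where they should be 8 mm below it. The xy position is right. I'll correct z by that offset and regrasp, checking force and taking a picture on the way down.

```bash
python3 - <<'E'
from bench import *
from h import *
import cv2
move_to([*LID,.12],quat(LUG))
move_l([*LID,.03],speed=.12);s=state();print(s["ee_pos"],s["ft_force"])
for z in(.02,.012):
  move_l([*LID,z],speed=.06);s=state();print(s["ee_pos"],s["ft_force"])
im=get_image("scene");cv2.imwrite("pics/g1.png",cv2.resize(im["frame"][50:200,130:330],None,fx=3,fy=3))
P=depthpts(im);print(s["time"])
E
```

```text
[ 0.47613629 -0.13084278  0.03092472] [ 0.45183158  0.31959117 -0.91976387]
[ 0.4752383  -0.13062704  0.01964579] [ 0.63338156 -0.52234502 -0.02650619]
[ 0.47508912 -0.13056613  0.01135201] [-0.18604953 -0.2643622  -0.08226283]
11.7417
```

View pics/g1.png

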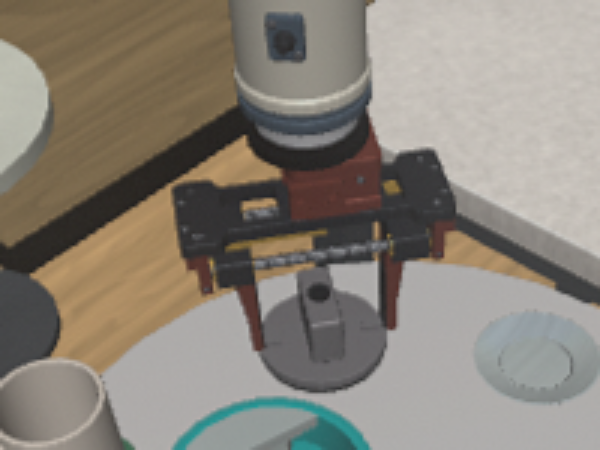

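The fingers now straddle the bar, with the tips at about (258,347) and (390,327) just above the flange. I close, lift, and check.

```bash
python3 - <<'E'
from bench import *
from h import *
import cv2,pickle
close();s=state();print("gap",s["finger_gap"],s["ee_pos"])
move_l([*LID,.05],speed=.12);s=state();print(s["time"],s["finger_gap"],s["ft_force"])
move_l([*LID,.22],speed=.2)
move_to([*FL,.22],quat(SLOT))
s=state();print(s["time"],s["finger_gap"],s["ee_pos"],s["ft_force"],s["moment"])
d={n:get_image(n) for n in("scene","wrist","top")}
pickle.dump(d,open("h.pkl","wb"))
for n in d: cv2.imwrite(f"pics/h_{n}.png",d[n]["frame"])
cv2.imwrite("pics/h_s3.png",cv2.resize(d["scene"]["frame"][90:290,120:320],None,fx=3,fy=3))
P=depthpts(d["scene"])
E
```

```text
gap 0.023784683832714894 [ 0.47552857 -0.13076182  0.0120089 ]
13.2583 0.023666963903367946 [-1.05644507 -0.05545655 -1.68868801]
15.1917 0.02385112958347972 [0.66063194 0.01320347 0.21967089] [-0.36241713  0.19729431 -1.24263005] [-0.01335429 -0.06175785  0.01641534]
```

View pics/h_s3.png

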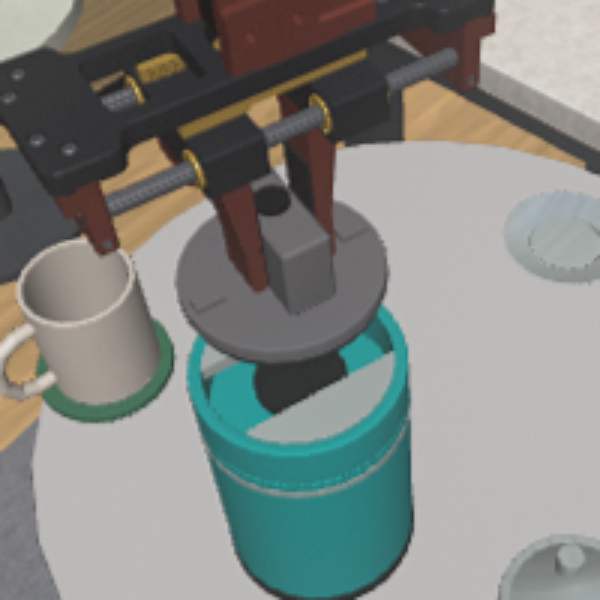

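View pics/h_wrist.png

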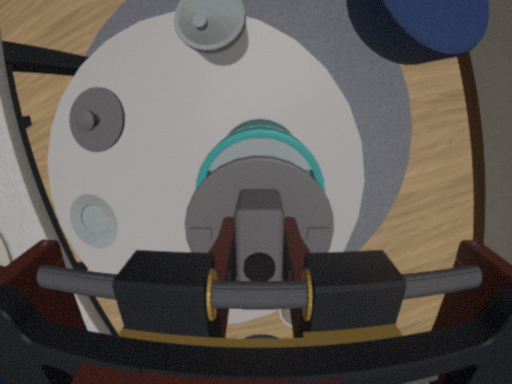

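The gap is 23.8 mm, so the lid is held. It hangs above the mouth with its ribs, at about (205,305) and (355,235) in the enlarged scene picture, along the slot. I'll check the centring and height in the same scene view.

```bash
python3 - <<'E'
from h import *
import pickle,cv2
im=pickle.load(open("h.pkl","rb"))["scene"];P=depthpts(im);Z=P[...,2]
hsv=cv2.cvtColor(im["frame"],cv2.COLOR_BGR2HSV)
m=(im["depth"]>0)&(np.hypot(P[...,0]-.661,P[...,1]-.014)<.06)&(Z>.228)&(Z<.246)&(hsv[...,1]<60)
k,l,s,_=cv2.connectedComponentsWithStats(m.astype(np.uint8));m=l==1+np.argmax(s[1:,4])
v,u=np.nonzero(m);print("flange z med",np.median(Z[m]),m.sum())
for z in(np.median(Z[m]),):
  q=onplane(im,u,v,z)[:,:2].astype(np.float32)*1000
  hull=cv2.convexHull(q);print(cv2.minEnclosingCircle(hull))
A=np.c_[P[m][:,:2],np.ones(m.sum())];print("slope",np.linalg.lstsq(A,Z[m],rcond=None)[0])
E
```

```text
flange z med 0.23767391066307364 2024
((661.8685913085938, 12.848851203918457), 50.10520935058594)
slope [-0.02151121 -0.02404837  0.25236329]
```

The flange is level at z 0.238 as predicted, and within 3 mm of the mouth in the same view. I'll shift 1–2 mm and insert, watching the force.

```bash
python3 - <<'E'
from bench import *
from h import *
import cv2
T=FL+[.001,.0015]
move_l([*T,.188],speed=.1);hold(.1);f0=state()["ft_force"];print("f0",f0)
for z in [.182,.176,.172,.169,.167,.165,.164,.163,.162,.161,.160]:
  move_l([*T,z],speed=.05);s=state();f=s["ft_force"]-f0
  print(z,s["ee_pos"].round(4),f.round(2),s["finger_gap"].round(4))
  if f[2]>9 or np.hypot(f[0],f[1])>8: break
print(s["time"])
im=get_image("scene");cv2.imwrite("pics/i.png",cv2.resize(im["frame"][90:290,120:320],None,fx=3,fy=3))
E
```

```text
f0 [ 0.09146016 -0.47350019 -1.95897226]Traceback (most recent call last):
  File "<stdin>", line 8, in <module>
AttributeError: 'float' object has no attribute 'round'
```

```bash
python3 - <<'E'
from bench import *
from h import *
import cv2
T=FL+[.001,.0015]
f0=np.array([.09,-.47,-1.5])
for z in [.182,.176,.172,.169,.167,.165,.164,.163,.162,.161,.160]:
  move_l([*T,z],speed=.05);s=state();f=s["ft_force"]-f0
  print(z,s["ee_pos"].round(4),f.round(2),round(s["finger_gap"],4))
  if f[2]>9 or np.hypot(f[0],f[1])>8: break
print(s["time"])
im=get_image("scene");cv2.imwrite("pics/i.png",cv2.resize(im["frame"][90:290,120:320],None,fx=3,fy=3))
E
```

```text
0.182 [0.6623 0.0155 0.1821] [ 0.45 -0.44 -0.35] 0.0238
0.176 [0.6619 0.0155 0.1751] [0.56 1.07 0.79] 0.0237
0.172 [0.662  0.0155 0.1715] [-0.11  0.52 -0.29] 0.0239
0.169 [0.6621 0.0155 0.1687] [-0.66  1.19  0.46] 0.0238
0.167 [0.6624 0.0155 0.1674] [1.03 0.52 2.64] 0.0236
0.165 [0.6624 0.0155 0.1652] [-0.3   1.48  2.76] 0.024
0.164 [0.6624 0.0155 0.1642] [0.35 0.34 2.94] 0.0242
0.163 [0.6624 0.0155 0.1631] [ 1.26 -0.55  3.8 ] 0.024
0.162 [0.6623 0.0155 0.1621] [ 1.14 -0.02  3.33] 0.0239
0.161 [0.6624 0.0155 0.1619] [0.48 0.13 6.78] 0.024
0.16 [0.6624 0.0156 0.1617] [-1.34  0.83  8.43] 0.0239
18.9417
```

View pics/i.png

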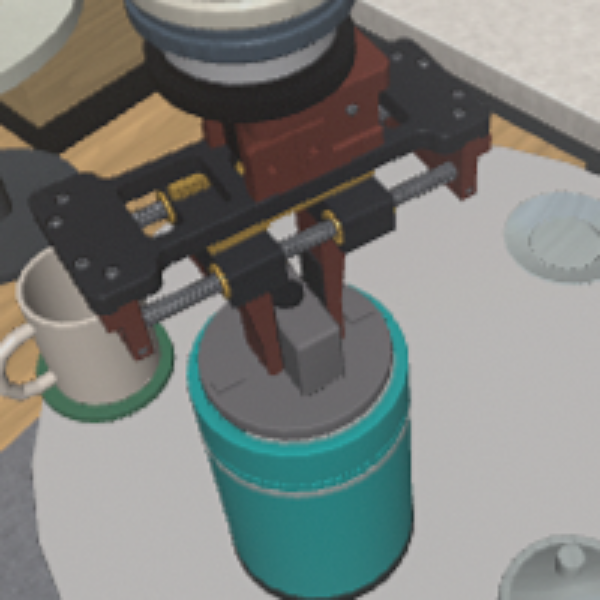

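The flange is seated on the rim: spring contact came at TCP z 0.168 and firm contact at 0.162, both as predicted. Now I turn it clockwise in steps.

```bash
python3 - <<'E'
from bench import *
from h import *
import cv2
T=FL+[.001,.0015]
for a in [12,24,36,48,60,72,84,94]:
  move_to([*T,.1607],quat(SLOT-a));s=state()
  q=s["ee_rot"];print(a,s["ee_pos"].round(4),(2*np.degrees(np.arctan2(q[2],q[1]))-90).round(1)-SLOT,s["ft_force"].round(1),s["moment"].round(2),round(s["finger_gap"],4))
  if np.linalg.norm(s["ft_force"])>35 or abs(s["moment"][2])>2.5: print("stop");break
print(s["time"])
im=get_image("scene");cv2.imwrite("pics/j.png",cv2.resize(im["frame"][90:290,120:320],None,fx=3,fy=3))
E
```

```text
12 [0.6623 0.0154 0.1619] -11.999999999999998 [ 0.9 -0.3  6.2] [-0.11  0.03 -0.1 ] 0.0241
24 [0.6623 0.0152 0.1619] -24.1 [ 1.  -0.5  7.2] [-0.15  0.14 -0.06] 0.0239
36 [0.6622 0.0152 0.162 ] -36.1 [ 1.  -0.1  7.2] [ 0.01  0.17 -0.1 ] 0.0234
48 [0.6622 0.0152 0.162 ] -48.1 [-0.  -1.2  7.1] [ 0.03  0.17 -0.11] 0.024
60 [0.6622 0.0153 0.162 ] -60.1 [-0.8 -0.3  6.4] [ 0.07  0.19 -0.1 ] 0.0241
72 [0.6622 0.0154 0.162 ] -72.0 [-1.4 -0.6  7.5] [ 0.04  0.19 -0.11] 0.0235
84 [0.6622 0.0155 0.162 ] -84.0 [-0.6  0.3  6.4] [ 0.1   0.13 -0.1 ] 0.0238
94 [0.6623 0.0155 0.162 ] -94.0 [-0.4 -0.9  7.4] [ 0.1   0.11 -0.16] 0.0239
21.5
```

View pics/j.png

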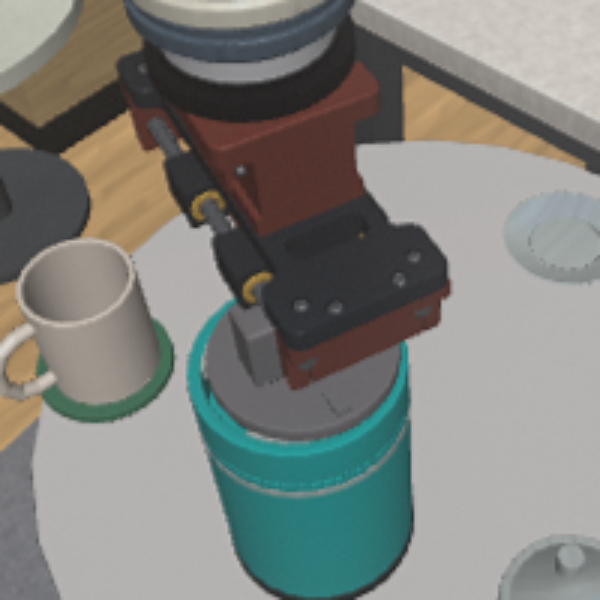

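The rib is now at (335,405), so the lid has turned with the gripper. I ease off, open, and retreat.

```bash
python3 - <<'E'
from bench import *
from h import *
import cv2,pickle
T=FL+[.001,.0015]
move_l([*T,.165],speed=.03);s=state();print(s["ee_pos"],s["ft_force"])
gripper_open();s=state();print(s["time"],s["finger_gap"],s["ft_force"])
move_l([*T,.27],speed=.12)
move_to([.45,-.10,.30],quat(-60)); hold(.2)
s=state();print(s["time"],s["ft_force"])
d={n:get_image(n) for n in("scene","top")};pickle.dump(d,open("k.pkl","wb"))
im=d["scene"];cv2.imwrite("pics/k.png",cv2.resize(im["frame"],(800,600)))
P=depthpts(im);Z=P[...,2];ok=im["depth"]>0
near=ok&(np.hypot(P[...,0]-.663,P[...,1]-.015)<.05)
m=near&(Z>.165)&(Z<.19);print("flange z",np.median(Z[m]))
m=near&(Z>.205)&(Z<.23);v,u=np.nonzero(m);q=onplane(im,u,v,np.median(Z[m]))[:,:2].astype(np.float32)
c,ev,ew=cv2.PCACompute2(q,None);print("bar top z",np.median(Z[m]),"c",cv2.minAreaRect(q*1000),"bar axis",np.degrees(np.arctan2(ev[0,1],ev[0,0])),m.sum())
hsv=cv2.cvtColor(im["frame"],cv2.COLOR_BGR2HSV)
E
```

```text
[0.66215683 0.0154827  0.16472745] [1.28302982 0.36086756 1.2803001 ]
22.9167 0.08820456220383326 [0.8657313  0.32700634 0.08448706]
25.1917 [ 0.25068166 -0.9570459  -0.71650097]
flange z 0.18334439628147123
bar top z 0.22277022276504427 c ((663.3961791992188, 21.645492553710938), (36.54302978515625, 62.53414535522461), 70.41354370117188) bar axis -15.839726 898
```

View pics/k.png

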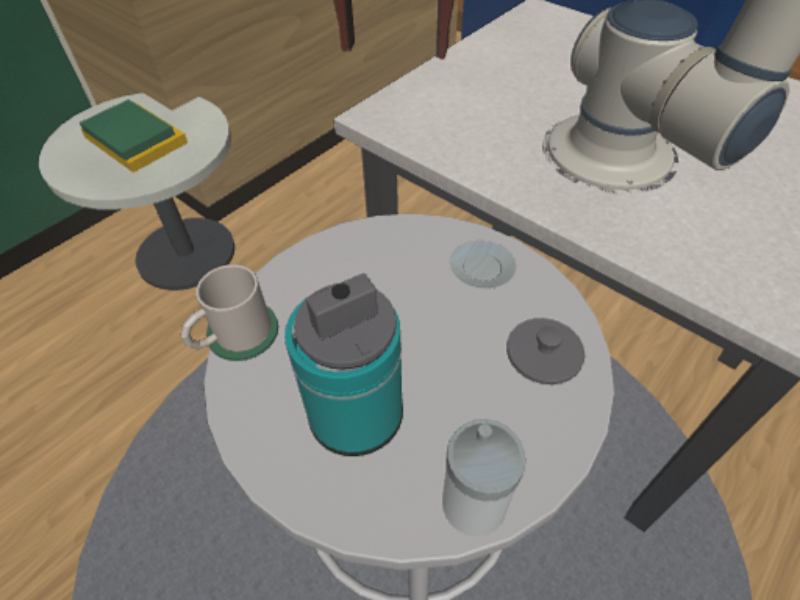

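The flange top is at 0.183, so its underside is about 4 mm above the rim. The bar lies along the slot, so the lugs are about 90° from it. The mug cover and dispenser stand unmoved in the picture, so I hand in.

```bash
python3 - <<'E'
from bench import *
job_done();print(state()["time"])
E
```

```text
the job is handed in; nothing more can be done
the job is handed in; nothing more can be done
```

The flask is closed. I lowered its own lid into the slot, pressed it down with about 7–8 N, turned it 94° clockwise, let go, and handed the job in soon after 25 s on the robot clock.

**Last checks:** These are from the scene camera after letting go.
- **Lock height:** the underside of the flange is about 4 mm above the rim, so lid_grip is about 36 mm above it (limit 41).
- **Turn:** the bar lies at -15.8° and the slot at -15.4°, so the lugs are about 90° from the slot.
- **Clearance:** the gripper is open and well away from everything. By eye, the mug cover and dispenser are where they started; I didn't measure this.
- **Centre and level:** I didn't measure these separately after release. The last bar fit put the centre about 6–7 mm off in y, but it also took in the bar's side face. The gripper held the lid within about 2 mm of the mouth centre while turning, and the lid looks level.

**What disagreed:**
- **Missed first grasp:** the fingertips were about 25–27 mm above the stated TCP height; by the spec they should have been 8 mm below it. The gripper closed just above the bar without disturbing the lid. I measured the offset in the scene image and corrected for it. The contact heights and the 23.8 mm grip gap (bar 24 mm) then matched the predictions.
- **Camera difference:** the top and scene cameras differed by about 3–4 mm in absolute position, so I averaged them.

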